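# Find the tin with the manicure set by its weight

### The job

One of the two identical closed tins holds the steel manicure set and is clearly the heavier: lift the left tin a few centimetres clear of the shelf, feel its load and set it back down where it stood, then lift the right tin in the same way. Set the heavier tin gently on the narrow raised bamboo ledge, lengthwise, centred and level, while the lighter one stands back at its own place. Then, without lifting it again, slide the lighter tin back along the shelf until its long side is flush against the mirror; do not tip or drop the tins, leave everything else where it is, and let go of both tins.

Things in the scene. Friction and masses are not known exactly. Their poses are not given: they have to be found in the camera images.
- tin_left_center (a point): centre of the closed stainless steel tin that starts on the robot's left (+y), 25 mm above its underside. The tin is 56 mm (x, grasped across) x 90 mm (y) x 50 mm high, plain, lid fixed on, a long side towards the robot, turned up to 20 degrees at the start
- tin_right_center (a point): centre of the closed stainless steel tin that starts on the robot's right (-y), 25 mm above its underside. The tin is 56 mm (x, grasped across) x 90 mm (y) x 50 mm high, plain, lid fixed on, a long side towards the robot, turned up to 20 degrees at the start
- tin_left: the left tin itself: origin under its centre. It looks just like the right one; at random one of the two weighs 0.39 to 0.53 kg in all, the other 0.11 to 0.16 kg, and only the load when lifted tells which
- tin_right: the right tin itself: origin under its centre; see the left tin
- ledge: narrow raised ledge of pale bamboo, fixed between and beyond the tins: a block 44 mm wide (its x) and 110 mm long (its y), flat top 70 mm above the shelf; origin under its centre. Narrower than the tins, which overhang 6 mm on each side when centred lengthwise on it
- mirror: fixed low mirror strip along the back of the shelf, 640 mm long (its y), 40 mm high, 16 mm thick; origin at the foot of the mirror face, mid-length; its x points away from the robot, the mirror face looks along -x. A tin flush with it has its centre 28 mm in front of the face
- dispenser: empty push-top foaming dispenser of clear plastic, 58 mm diameter, 159 mm tall, stands on the left of the shelf; origin under its centre
- nail_brush: wooden-handled nail brush, 92 x 36 x 39 mm, bristles down, lies between the two tins; origin under its centre, x along its length
- toothbrush_case: yellow toothbrush in a closed clear travel case, 200 x 30 x 22 mm, lies to the right of the right tin; origin under its centre, x along its length
- tumbler: white ceramic tumbler, 72 mm diameter, 95 mm tall, on the right of the shelf; origin under its centre
- balm_pot: small clear glass lip-balm pot, 36 mm diameter, 30 mm tall, stands behind the ledge in front of the mirror; origin under its centre
- cream_jar: amber glass cream jar, 56 mm diameter, 50 mm tall, on the left of the shelf; origin under its centre

How it is judged (in metres and radians):
On the way, in this order (a step that is already met when the one before it is completed fails the run):
1. the left tin is held clear of the shelf (20 mm or more) while the right one stands at its place (height (world z) of tin_left_center above 0.045 m and height (world z) of tin_right_center below 0.03 m and angle between tin_right_center's own z axis and vertical below 0.12 rad and distance of tin_right_center from where it was at the start of the episode below 0.04 m), for 0.3 s.
2. the left tin stands back on the shelf within 40 mm of its starting place and the right one is held clear of the shelf (20 mm or more) (height (world z) of tin_right_center above 0.045 m and height (world z) of tin_left_center below 0.03 m and angle between tin_left_center's own z axis and vertical below 0.12 rad and distance of tin_left_center from where it was at the start of the episode below 0.04 m), for 0.3 s.
3. the heavier tin stands level and lengthwise on the ledge while the lighter one stands on the shelf within 40 mm of its starting place ((((contact force between tin_left and ledge above 3 N and z of tin_left_center in the frame of ledge above 0.088 m and angle between tin_left_center's own z axis and vertical below 0.1 rad and angle between the y axis of tin_left_center and the y axis of ledge, either way round below 0.25 rad and y of tin_left_center in the frame of ledge between -0.03 and 0.03 m) and ((height (world z) of tin_right_center below 0.03 m and angle between tin_right_center's own z axis and vertical below 0.12 rad) and distance of tin_right_center from where it was at the start of the episode below 0.04 m)) or ((contact force between tin_right and ledge above 3 N and z of tin_right_center in the frame of ledge above 0.088 m and angle between tin_right_center's own z axis and vertical below 0.1 rad and angle between the y axis of tin_right_center and the y axis of ledge, either way round below 0.25 rad and y of tin_right_center in the frame of ledge between -0.03 and 0.03 m) and ((height (world z) of tin_left_center below 0.03 m and angle between tin_left_center's own z axis and vertical below 0.12 rad) and distance of tin_left_center from where it was at the start of the episode below 0.04 m)))), for 0.2 s.
At the end, for the whole second after the job is handed in: The heavier tin rests level on the ledge (over 3 N on it; tilt under 0.1 rad), lengthwise within 0.25 rad, centred along it within 30 mm; the lighter one stands flat on the shelf, long side within 9 mm of the mirror face, parallel within 0.15 rad; both at rest ((((contact force between tin_left and ledge above 3 N and z of tin_left_center in the frame of ledge above 0.088 m and angle between tin_left_center's own z axis and vertical below 0.1 rad and angle between the y axis of tin_left_center and the y axis of ledge, either way round below 0.25 rad and y of tin_left_center in the frame of ledge between -0.03 and 0.03 m) and ((height (world z) of tin_right_center below 0.03 m and angle between tin_right_center's own z axis and vertical below 0.12 rad) and x of tin_right_center in the frame of mirror between -0.037 and -0.02 m and angle between the x axis of tin_right_center and the x axis of mirror, either way round below 0.15 rad and y of tin_right_center in the frame of mirror between -0.32 and 0.32 m)) or ((contact force between tin_right and ledge above 3 N and z of tin_right_center in the frame of ledge above 0.088 m and angle between tin_right_center's own z axis and vertical below 0.1 rad and angle between the y axis of tin_right_center and the y axis of ledge, either way round below 0.25 rad and y of tin_right_center in the frame of ledge between -0.03 and 0.03 m) and ((height (world z) of tin_left_center below 0.03 m and angle between tin_left_center's own z axis and vertical below 0.12 rad) and x of tin_left_center in the frame of mirror between -0.037 and -0.02 m and angle between the x axis of tin_left_center and the x axis of mirror, either way round below 0.15 rad and y of tin_left_center in the frame of mirror between -0.32 and 0.32 m))) and linear speed of each of tin_left, tin_right below 0.02 m/s); the robot touches nothing.
It fails at once if the lighter tin is lifted (over 15 mm) once the heavier stands on the ledge (((contact force between tin_left and ledge above 3 N and z of tin_left_center in the frame of ledge above 0.088 m and angle between tin_left_center's own z axis and vertical below 0.1 rad and angle between the y axis of tin_left_center and the y axis of ledge, either way round below 0.25 rad and y of tin_left_center in the frame of ledge between -0.03 and 0.03 m) and height (world z) of tin_right_center above 0.04 m) or ((contact force between tin_right and ledge above 3 N and z of tin_right_center in the frame of ledge above 0.088 m and angle between tin_right_center's own z axis and vertical below 0.1 rad and angle between the y axis of tin_right_center and the y axis of ledge, either way round below 0.25 rad and y of tin_right_center in the frame of ledge between -0.03 and 0.03 m) and height (world z) of tin_left_center above 0.04 m)).
It fails at once if a tin is tipped over (angle between any of tin_left_center, tin_right_center's own z axis and vertical above 0.6 rad).
It fails at once if a tin is dropped or flung: out of the fingers and moving faster than 0.35 m/s (a fall of over 6 mm) ((contact force between tin_left and the fingers below 0.2 N and linear speed of tin_left above 0.35 m/s) or (contact force between tin_right and the fingers below 0.2 N and linear speed of tin_right above 0.35 m/s)).
It fails at once if a bystander is moved by more than 25 mm or tipped (distance of any of dispenser, nail_brush, toothbrush_case, tumbler, balm_pot, cream_jar from where it was at the start of the episode above 0.025 m or angle between any of dispenser, nail_brush, toothbrush_case, tumbler, balm_pot, cream_jar's own z axis and vertical above 0.5 rad).
It also fails if it takes over 72 s, if anything falls off the work surface, if the arm or the gripper's body presses on something with over 40 N, if the wrist force passes 120 N, or if a joint passes its speed limit or range.

### The arm

A 6-joint arm with a two-finger parallel gripper is mounted at the origin on the work surface. World frame = base frame: x ahead of the robot, y to its left, z up, the work surface at z = 0. Lengths are in mm, angles in rad, forces in N, time in s.
With the tool pointing down it reaches from about 350 to 725 mm from the base axis. Payload 4.3 kg.
Tool frame: the origin (TCP) lies at the very end of the fingers, on their centre line; the grasp point (between the pads) lies r.hold_point_z behind it (r.hold_point_z is the distance from the TCP to the grasp point, in mm); z points along the fingers, y is the line along which they close (so a half turn about z gives the same grasp; the last joint's range is limited). The gripper opens to 85 mm and grips with 20 to 120 N. Pads are 22 mm wide; open, the fingers measure 114 mm over their backs; the gripper's body (76 mm by 85 mm) begins 54 mm behind the grasp point. The pads swing forward as they close: fully open they stand 13 mm farther back than shut.
Start: joints at [-1.45, 0.377, 0.081, 1.274, 0, 1.46], TCP at [131.543, -559.789, 231.329] pointing down, gripper open.
Joint ranges: [-2.72, 2.72], [-0.84, 1.66], [-1.02, 1.22], [-1.77, 2.12], [-1.37, 1.28], [-3.14, 3.14]. Speed limits (rad/s): [2.57, 2.57, 3.14, 3.14, 3.14, 3.14].

### API

Orientations are given as [roll, pitch, yaw] about the fixed x, y, z axes, in that order (R = Rz(yaw) Ry(pitch) Rx(roll)).
In Python, from rig import r gives the robot as it stands. The module is installed in compiled form; this text tells all that it offers.
- The arm moves only by the tool jog_arm, never from a script. Its arguments are lists of equal length, an entry for each row: "jaw": the opening, from -1 (shut) to 1 (fully open); "dp": the shift along the tool's x, y, z in m, a list of three; "delta_rot": the turn, a rotation vector about the tool's x, y, z in rad, a list of three. In form: {"jaw": [jaw, ...], "dp": [[tx, ty, tz], ...], "delta_rot": [[rx, ry, rz], ...]}. A call has 1 to 5 rows; each row is the pose to reach, as a shift and turn from the pose commanded when the call began, along the tool's axes at that moment; what a row does not reach only later rows make up. A row lasts 1/8 s, in which the tool goes at most 62.5 mm and 10.7 degrees, less where a joint would pass 70% of its speed; a pose out of reach is approached as far as the arm can. A call with a gripper value outside its range is refused whole. The fingers move at their own pace and stop on an object; the grip force is fixed at half the most. Time passes only in rows, so rows that repeat a pose let the fingers close. It gives the time, the measured TCP pose, the force, the opening and the grip force at its end, in the units of the state.
- r.read_state(): the state, without advancing time (a new reading comes with each control period).
- r.capture(name): name is "scene" or "top" or "wrist"; returns the picture (480x640x3 uint8, red, green, blue); there is no depth.
- r.camera_info(name): a dict with "intrinsics" (3x3 intrinsics, pixels), "R" (3x3) and "t" (3): a world point X has camera coordinates R X + t; the wrist camera has in their place "hand_eye" (4x4, takes a point from camera to tool coordinates, whose origin is the TCP and whose axes are the flange's). Camera axes: x right, y down, z forward; pixel columns grow to the right and rows downward; lengths in mm; the calibration is good to about 2 mm. A picture is of the moment at which its call begins: read the wrist's pose just before it. camera_info takes no time and is no camera call.
- r.finish_job(): hands the job in; it is judged then, once.
Trained networks look in the newest picture that a camera, given by its name, has taken for a name from the list of things; names that differ only in an ending like _2 or _b are one class to them, and where a whole thing is asked for, a point or a joint stands for the part that bears it (a point fixed in the world has none). Each returns a list of dicts, best first, with "score" (0 to 1); they miss things now and then, are a little off and sometimes report something else, mostly with a low value. They report only what shows in the picture. A call takes as long as a camera call.
- r.recognise(query, camera): "box" ([left, top, right, bottom] in pixels, round what is visible of it).
- r.masks_of(query, camera): "mask" (480x640 bool, what is visible of it) and "box" ([left, top, right, bottom] in pixels, round what is visible of it).
The state is a dict: "time": time; "joint_positions": joint angles; "joint_vel": joint speeds; "joint_efforts": joint torques, N m; "eef_pos": TCP position; "eef_rot": TCP orientation; "force": force on the tool from outside, world axes, zero at the start; "moment": the same for the moment, N m; "width": finger opening in mm; "finger_force": force on a finger pad.
Only numpy, scipy, OpenCV 4.12 (cv2) and the standard library are available. Lean on these libraries where they do the work, as an engineer would, in place of code of your own. Each camera call takes 0.05 s, during which the arm holds its last target. There are 200 camera calls.

## Working session

There is one attempt and no reset: what is moved stays moved. The work goes in short steps, Python scripts to look and compute and a tool call to move; the robot and the scene stay as the last step left them, time stands still between calls to the robot, and variables do not carry over. Pictures are saved under pics/ and viewed, at most 10 in all, crops included, and the job is handed in when it is done.

Besides the shell and the picture viewer there is one more tool, called after ">>>" in YAML: its name, and indented under it one key for each argument. jog_arm: Moves the arm, as the interface text tells. Its arguments: {"type":"object","properties":{"jaw":{"type":"array","items":{"type":"number"}},"dp":{"type":"array","items":{"type":"array","items":{"type":"number"}}},"delta_rot":{"type":"array","items":{"type":"array","items":{"type":"number"}}}},"required":["jaw","dp","delta_rot"]}

```bash
mkdir -p pics; cat > h.py <<'E'
from rig import r
import numpy as np, cv2
def ray(cam,uv):
    c=r.camera_info(cam);K=np.array(c["intrinsics"]);R=np.array(c["R"]);t=np.array(c["t"])
    d=R.T@np.linalg.solve(K,[uv[0],uv[1],1.]);return -R.T@t,d
def at_z(cam,uv,z):
    o,d=ray(cam,uv);return o+d*(z-o[2])/d[2]
def proj(cam,X):
    c=r.camera_info(cam);p=np.array(c["R"])@np.array(X,float)+np.array(c["t"]);p=np.array(c["intrinsics"])@p;return p[:2]/p[2]
E
python3 - <<'E'
from h import *
np.set_printoptions(precision=1,suppress=True)
a=r.capture("top");b=r.capture("scene")
cv2.imwrite("pics/top.png",a[:,:,::-1]);cv2.imwrite("pics/scene.png",b[:,:,::-1])
for n in ["top","scene"]:
    c=r.camera_info(n);print(n,-np.array(c["R"]).T@np.array(c["t"]),np.array(c["R"])[2])
print(r.camera_info("wrist"),r.hold_point_z)
print(r.read_state())
for q,z in [("tin_left",50),("ledge",70),("mirror",40),("nail_brush",39),("balm_pot",30),("toothbrush_case",22),("dispenser",159),("cream_jar",50),("tumbler",95)]:
    for m in r.masks_of(q,"top")[:3]:
        c,s,an=cv2.minAreaRect(np.argwhere(m["mask"])[:,::-1].astype(np.float32))
        box=cv2.boxPoints((c,s,an));w=np.array([at_z("top",p,z)[:2] for p in box])
        print(q,round(m["score"],2),np.array(c),w.mean(0),w.tolist().__repr__() if 0 else w.round().astype(int).tolist())
E
```

```text
top [ 488.3  -14.7 1165.1] [ 0. -0. -1.]
scene [1063.5  189.3  870.4] [-0.5 -0.2 -0.8]
{'intrinsics': array([[407.4,   0. , 319.4],
       [  0. , 407.4, 239.4],
       [  0. ,   0. ,   1. ]]), 'hand_eye': array([[  -0. ,   -1. ,   -0.3,   69. ],
       [   1. ,   -0. ,    0. ,   -0.4],
       [  -0. ,   -0.3,    1. , -141.5],
       [   0. ,    0. ,    0. ,    1. ]])} 18.700000000000003
{'time': 0.1, 'joint_positions': array([-1.5,  0.4,  0.1,  1.3, -0. ,  1.5]), 'joint_vel': array([ 0.,  0.,  0.,  0.,  0., -0.]), 'joint_efforts': array([  0. , -46.5,  27.1,   0. ,  -0. ,  -0. ]), 'eef_pos': array([ 131.5, -559.2,  230.4]), 'eef_rot': array([-3.1, -0. ,  0.2]), 'force': array([-0.7, -0.1,  0.6]), 'moment': array([ 0., -0., -0.]), 'finger_force': 0.0, 'width': 85.02106942639409}
tin_left 0.97 [203.5 281.8] [439.6 221.4] [[414, 274], [475, 269], [465, 168], [404, 174]]
ledge 0.74 [302.6 243. ] [524.4  11.1] [[538, 69], [555, -39], [511, -46], [494, 62]]
mirror 0.64 [321.5 190.7] [639.3 -28.7] [[626, 291], [652, 291], [653, -348], [626, -348]]
nail_brush 0.85 [308.2 303.1] [396.1  -2.1] [[390, 46], [423, 38], [402, -50], [369, -42]]
balm_pot 0.61 [300.5 206. ] [606.4  17.7] [[624, 34], [624, 2], [589, 1], [589, 34]]
balm_pot 0.36 [302.6 243. ] [525.6  12.1] [[540, 72], [559, -40], [512, -48], [493, 64]]
toothbrush_case 0.8 [468. 251.] [ 513.4 -352. ] [[614, -334], [615, -369], [412, -370], [412, -335]]
dispenser 0.65 [116.9 243.4] [515.9 365.9] [[533, 417], [556, 331], [499, 315], [475, 401]]
cream_jar 0.71 [125.  199.5] [613. 392.] [[639, 427], [640, 359], [587, 357], [586, 425]]
cream_jar 0.38 [116.6 243.4] [519.  407.6] [[539, 464], [564, 369], [499, 351], [474, 446]]
cream_jar 0.29 [467.7 250.5] [ 513.8 -343.2] [[611, -323], [612, -359], [416, -363], [415, -327]]
tumbler 0.76 [520.  203.5] [ 611.3 -438. ] [[645, -390], [646, -486], [578, -486], [576, -390]]
```

View pics/top.png

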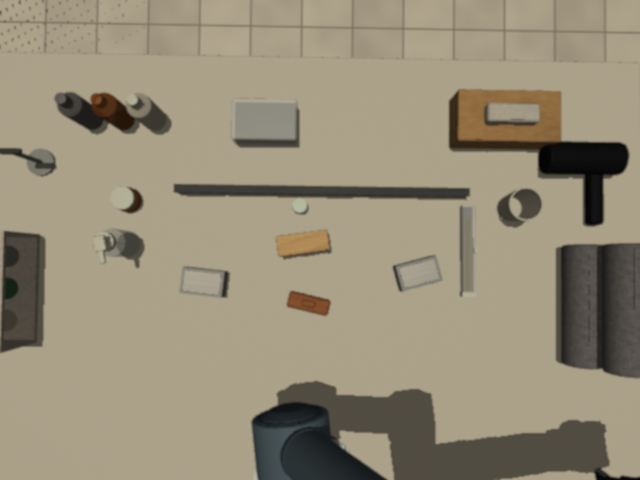

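View pics/scene.png

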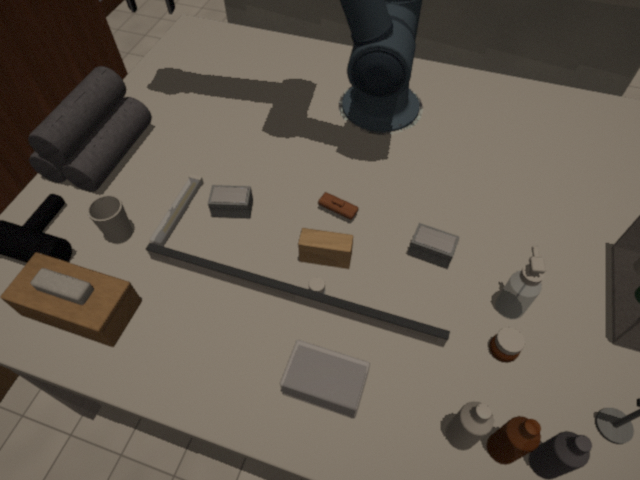

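```bash
python3 - <<'E'
from h import *
np.set_printoptions(precision=1,suppress=True)
r.capture("top")
for q in ["tin_right","tin_right_center"]:
    for m in r.masks_of(q,"top")[:4]:
        c,s,an=cv2.minAreaRect(np.argwhere(m["mask"])[:,::-1].astype(np.float32))
        w=np.array([at_z("top",p,50)[:2] for p in cv2.boxPoints((c,s,an))])
        print(q,round(m["score"],2),np.array(c),w.mean(0),w.round().astype(int).tolist())
s=r.read_state();np.set_printoptions(precision=4);print(s["eef_pos"],s["eef_rot"],r.camera_info("wrist"))
im=cv2.imread("pics/top.png")
cv2.imwrite("pics/crop.png",cv2.resize(im[180:330,150:450],(800,400),interpolation=2))
E
```

```text
tin_right 0.6 [417.3 273.1] [ 463.9 -234.9] [[480, -179], [505, -276], [448, -291], [422, -194]]
tin_right_center 0.74 [417.5 272.4] [ 465.2 -235.5] [[481, -180], [508, -274], [449, -291], [422, -197]]
[ 131.5414 -559.8264  231.3872] [3.1413 0.     0.2308] {'intrinsics': array([[407.4091,   0.    , 319.3574],
       [  0.    , 407.4091, 239.4306],
       [  0.    ,   0.    ,   1.    ]]), 'hand_eye': array([[  -0.0004,   -0.962 ,   -0.273 ,   69.0378],
       [   1.    ,   -0.0005,    0.0002,   -0.4158],
       [  -0.0004,   -0.273 ,    0.962 , -141.4677],
       [   0.    ,    0.    ,    0.    ,    1.    ]])}
```

View pics/crop.png

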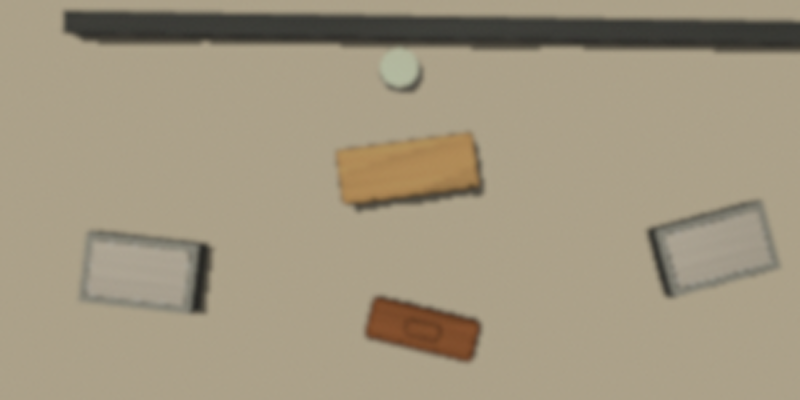

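The top view shows the left tin at about px (203,282), the right tin at (419,273), the ledge at (302,243), and the mirror along rows 184–196. The brush is at (308,303) and the balm pot at (300,206). The scene view and the crop agree with this. I'll start by flying towards the right tin for a closer look on the way.

>>> jog_arm:
  jaw: [1,1,1,1,1]
  dp:
    - [0.396,-0.241,0]
    - [0.396,-0.241,0]
    - [0.396,-0.241,0]
    - [0.396,-0.241,0]
    - [0.396,-0.241,0]
  delta_rot:
    - [0,0,-1.34]
    - [0,0,-1.34]
    - [0,0,-1.34]
    - [0,0,-1.34]
    - [0,0,-1.34]

```text
time: 1.32
eef_pos: [355.5, -339.2, 231.6]
eef_rot: [3.141, 0.001, 1.174]
force: [-0.0, -0.4, 0.1]
width: 85.3
finger_force: 0.0
```

```bash
cat >> h.py <<'E'
from scipy.spatial.transform import Rotation as Ro
def go(x,y,z,yaw,p=None):
    "dp (m) and rotvec for a tool-down target, from the measured pose"
    s=r.read_state();R0=Ro.from_euler("xyz",s["eef_rot"]).as_matrix()
    R1=Ro.from_euler("xyz",[np.pi,0,yaw]).as_matrix()
    return (R0.T@(np.array([x,y,z])-s["eef_pos"])/1000).round(4),Ro.from_matrix(R0.T@R1).as_rotvec().round(3)
def wz(uv,z,s):
    c=r.camera_info("wrist");T=np.eye(4);T[:3,:3]=Ro.from_euler("xyz",s["eef_rot"]).as_matrix();T[:3,3]=s["eef_pos"]
    M=T@np.array(c["hand_eye"]);d=M[:3,:3]@np.linalg.solve(np.array(c["intrinsics"]),[uv[0],uv[1],1.]);o=M[:3,3]
    return o+d*(z-o[2])/d[2]
def wlook(queries,name=None):
    s=r.read_state();im=r.capture("wrist")
    if name: cv2.imwrite(f"pics/{name}.png",im[:,:,::-1])
    for q,z in queries:
        for m in r.masks_of(q,"wrist")[:2]:
            if m["score"]<.3: continue
            k=m["mask"].astype(np.uint8);ct=max(cv2.findContours(k,0,1)[0],key=cv2.contourArea).reshape(-1,2)
            w=np.array([wz(p,z,s)[:2] for p in ct],np.float32);(c,sz,an)=cv2.minAreaRect(w)
            b=cv2.boxPoints((c,sz,an));e=b[1]-b[0] if np.linalg.norm(b[1]-b[0])>np.linalg.norm(b[2]-b[1]) else b[2]-b[1]
            e=e if e[1]>0 else -e
            print(q,round(m["score"],2),m["box"],"c",np.round(c,1),"size",np.round(sz,1),"yaw",round(float(np.arctan2(-e[0],e[1])),3))
E
python3 -c "
from h import *
print(r.read_state()['eef_pos'],go(460,-235,232,1.571))"
```

```text
[ 355.50690316 -339.16931515  231.57762133] (array([ 0.1365,  0.0561, -0.0004]), array([ 0.001,  0.001, -0.397]))
```

>>> jog_arm:
  jaw: [1,1,1,1]
  dp:
    - [0.1365,0.056,0]
    - [0.1365,0.056,0]
    - [0.1365,0.056,0]
    - [0.1365,0.056,0]
  delta_rot:
    - [0,0,-0.397]
    - [0,0,-0.397]
    - [0,0,-0.397]
    - [0,0,-0.397]

```text
time: 1.82
eef_pos: [460.2, -235.7, 231.3]
eef_rot: [3.142, 0.0, 1.569]
force: [0.3, -0.6, 0.5]
width: 85.2
finger_force: 0.0
```

```bash
python3 -c "
from h import *
wlook([('tin_right',50)],'w1')
print(r.read_state()['eef_pos'],r.read_state()['eef_rot'],go(440,218,232,1.571))"
```

```text
tin_right 0.69 [276.8, 146.8, 371.9, 271.5] c [ 463.6 -234.5] size [56.9 94.4] yaw 0.283
[ 458.94119114 -237.17275494  231.29990939] [-3.14120180e+00  4.74519938e-04  1.56507591e+00] (array([ 0.4551, -0.0215, -0.0009]), array([-0.   ,  0.   , -0.006]))
```

View pics/w1.png

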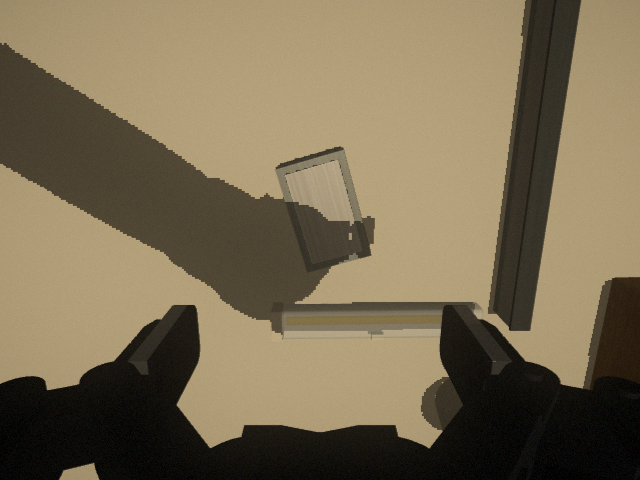

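The wrist picture shows the right tin at about px (323,210). Its size of 57x94 mm matches the given dimensions, and the mirror runs up the right side at about px 525. Next is the left tin.

>>> jog_arm:
  jaw: [1,1,1,1,1]
  dp:
    - [0.455,-0.0215,0]
    - [0.455,-0.0215,0]
    - [0.455,-0.0215,0]
    - [0.455,-0.0215,0]
    - [0.455,-0.0215,0]
  delta_rot:
    - [0,0,0]
    - [0,0,0]
    - [0,0,0]
    - [0,0,0]
    - [0,0,0]

```text
time: 2.55
eef_pos: [445.9, 75.7, 231.6]
eef_rot: [3.141, 0.0, 1.562]
force: [1.3, -0.0, 0.6]
width: 85.3
finger_force: 0.0
```

```bash
python3 -c "
from h import *
wlook([('ledge',70),('nail_brush',39)],'w2')
print(r.read_state()['eef_pos'],r.read_state()['eef_rot'],go(440,218,200,1.471))"
```

```text
ledge 0.82 [373.4, 206.0, 447.4, 357.8] c [519.7  22.1] size [ 49.9 123.9] yaw 0.142
nail_brush 0.59 [238.1, 238.8, 292.0, 333.2] c [397.    7.4] size [90.6 35.1] yaw -0.23
[445.65323185  76.57461342 231.40436576] [3.14144494e+00 4.04212627e-04 1.56895610e+00] (array([ 0.1414, -0.0059,  0.0313]), array([0.   , 0.   , 0.098]))
```

>>> jog_arm:
  jaw: [1,1,1,1,1]
  dp:
    - [0.141,-0.006,0.031]
    - [0.141,-0.006,0.031]
    - [0.141,-0.006,0.031]
    - [0.141,-0.006,0.031]
    - [0.141,-0.006,0.031]
  delta_rot:
    - [0,0,0.098]
    - [0,0,0.098]
    - [0,0,0.098]
    - [0,0,0.098]
    - [0,0,0.098]

```text
time: 3.32
eef_pos: [441.7, 214.3, 200.5]
eef_rot: [3.141, 0.001, 1.464]
force: [-0.3, 0.3, 0.6]
width: 85.1
finger_force: 0.0
```

```bash
python3 -c "
from h import *
wlook([('tin_left',50)],'w3')
print(r.read_state()['eef_pos'],r.read_state()['eef_rot'])"
```

```text
tin_left 0.82 [273.3, 136.9, 355.2, 262.2] c [439.7 229.6] size [91.  56.6] yaw -0.108
tin_left 0.33 [395.5, 346.7, 462.3, 452.0] c [518.7  52.7] size [46.8 95. ] yaw 0.145
[441.67849819 214.62484951 200.61700818] [3.14094671e+00 2.85731695e-04 1.46432451e+00]
```

View pics/w3.png

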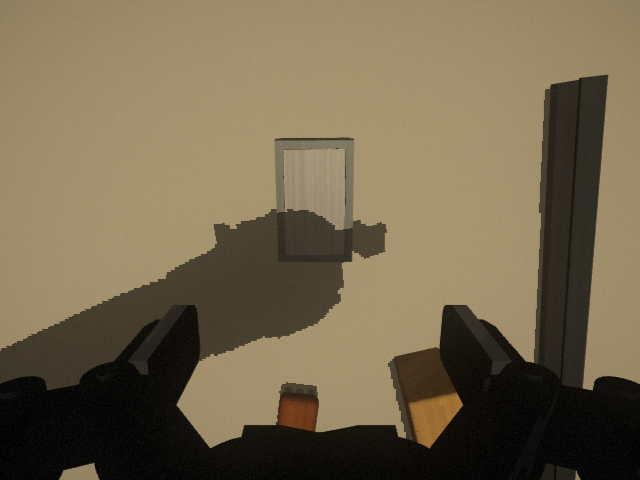

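The wrist picture shows the left tin upright in the frame at px (314,200), already square to the fingers, with 91x57 mm matching. Descending to grasp it.

>>> jog_arm:
  jaw: [1,1,1,1,1]
  dp:
    - [0.011,-0.003,0.055]
    - [0.011,-0.003,0.11]
    - [0.011,-0.003,0.15]
    - [0.011,-0.003,0.175]
    - [0.011,-0.003,0.188]
  delta_rot:
    - [0,0,0]
    - [0,0,0]
    - [0,0,0]
    - [0,0,0]
    - [0,0,0]

```text
time: 4.05
eef_pos: [438.7, 226.3, 11.2]
eef_rot: [-3.14, 0.001, 1.466]
force: [-0.8, -0.2, 0.4]
width: 85.4
finger_force: 0.0
```

>>> jog_arm:
  jaw: [0,-0.5,-1,-1,-1]
  dp:
    - [0,0,0]
    - [0,0,0]
    - [0,0,0]
    - [0,0,0]
    - [0,0,0]
  delta_rot:
    - [0,0,0]
    - [0,0,0]
    - [0,0,0]
    - [0,0,0]
    - [0,0,0]

```text
time: 4.68
eef_pos: [440.5, 227.9, 13.6]
eef_rot: [3.139, -0.001, 1.467]
force: [-0.4, -0.4, 6.5]
width: 55.3
finger_force: 64.5
```

>>> jog_arm:
  jaw: [-1,-1,-1,-1,-1]
  dp:
    - [0,0,-0.012]
    - [0,0,-0.028]
    - [0,0,-0.04]
    - [0,0,-0.04]
    - [0,0,-0.04]
  delta_rot:
    - [0,0,0]
    - [0,0,0]
    - [0,0,0]
    - [0,0,0]
    - [0,0,0]

```text
time: 5.3
eef_pos: [438.9, 227.5, 52.0]
eef_rot: [-3.141, 0.0, 1.467]
force: [-0.0, 0.2, -0.6]
width: 55.3
finger_force: 63.7
```

>>> jog_arm:
  jaw: [-1,-1,-1]
  dp:
    - [0,0,0]
    - [0,0,0]
    - [0,0,0]
  delta_rot:
    - [0,0,0]
    - [0,0,0]
    - [0,0,0]

```text
time: 5.68
eef_pos: [438.9, 227.5, 52.0]
eef_rot: [-3.141, 0.0, 1.467]
force: [-0.3, 0.5, -1.8]
width: 55.4
finger_force: 63.7
```

```bash
python3 -c "
from h import *
s=r.read_state();print(s['eef_pos'],s['eef_rot'],s['force'],s['moment'],s['width'])"
```

```text
[438.94952112 227.49626682  51.99379993] [-3.14115399e+00  3.51504606e-04  1.46727731e+00] [-0.30258373  0.54816129 -1.79722136] [-0.02286972  0.0415305   0.04354163] 55.44700857546803
```

The load is about 1–2 N, which makes the left tin the light one. I'll set it back.

>>> jog_arm:
  jaw: [-1,-1,-1,-1,-1]
  dp:
    - [0,0,0.015]
    - [0,0,0.028]
    - [0,0,0.035]
    - [0,0,0.039]
    - [0,0,0.039]
  delta_rot:
    - [0,0,0]
    - [0,0,0]
    - [0,0,0]
    - [0,0,0]
    - [0,0,0]

```text
time: 6.3
eef_pos: [438.5, 227.3, 13.6]
eef_rot: [-3.141, 0.001, 1.467]
force: [-3.6, -1.3, 5.3]
width: 55.4
finger_force: 64.3
```

>>> jog_arm:
  jaw: [0.4,1,1,1,1]
  dp:
    - [0,0,0]
    - [0,0,0]
    - [0,0,0]
    - [0,0,0]
    - [0,0,-0.02]
  delta_rot:
    - [0,0,0]
    - [0,0,0]
    - [0,0,0]
    - [0,0,0]
    - [0,0,0]

```text
time: 6.92
eef_pos: [437.6, 227.0, 32.2]
eef_rot: [-3.138, 0.002, 1.467]
force: [-1.3, 0.7, 0.1]
width: 85.4
finger_force: 0.0
```

>>> jog_arm:
  jaw: [1,1,1,1,1]
  dp:
    - [0,0,-0.04]
    - [0,0,-0.1]
    - [0,0,-0.16]
    - [0,0,-0.19]
    - [0,0,-0.19]
  delta_rot:
    - [0,0,0]
    - [0,0,0]
    - [0,0,0]
    - [0,0,0]
    - [0,0,0]

```text
time: 7.55
eef_pos: [441.1, 228.3, 226.1]
eef_rot: [3.136, -0.003, 1.467]
force: [-1.0, -0.3, 0.4]
width: 85.7
finger_force: 0.0
```

```bash
python3 -c "
from h import *
wlook([('tin_left',50)],'w4')
print(r.read_state()['eef_pos'],r.read_state()['eef_rot'],go(464,-238,215,1.831))"
```

```text
tin_left 0.72 [277.7, 152.1, 354.2, 268.1] c [438.9 229.9] size [94.1 56.9] yaw -0.107
[439.0052842  227.54595774 222.73416173] [-3.14137396e+00  1.94025622e-04  1.46727484e+00] (array([-0.4605,  0.073 ,  0.0078]), array([-0.   ,  0.   , -0.364]))
```

>>> jog_arm:
  jaw: [1,1,1,1,1]
  dp:
    - [-0.4605,0.073,0.008]
    - [-0.4605,0.073,0.008]
    - [-0.4605,0.073,0.008]
    - [-0.4605,0.073,0.008]
    - [-0.4605,0.073,0.008]
  delta_rot:
    - [0,0,-0.364]
    - [0,0,-0.364]
    - [0,0,-0.364]
    - [0,0,-0.364]
    - [0,0,-0.364]

```text
time: 8.28
eef_pos: [454.0, -69.3, 216.2]
eef_rot: [-3.139, -0.002, 1.831]
force: [1.0, -0.5, -0.8]
width: 85.5
finger_force: 0.0
```

```bash
python3 -c "
from h import *
print(r.read_state()['eef_pos'],go(464,-238,200,1.831))"
```

```text
[454.00349254 -69.29163501 216.18795421] (array([-0.1656, -0.0338,  0.016 ]), array([-0.003, -0.002,  0.   ]))
```

>>> jog_arm:
  jaw: [1,1,1,1,1]
  dp:
    - [-0.1656,-0.034,0.016]
    - [-0.1656,-0.034,0.016]
    - [-0.1656,-0.034,0.016]
    - [-0.1656,-0.034,0.016]
    - [-0.1656,-0.034,0.016]
  delta_rot:
    - [0,0,0]
    - [0,0,0]
    - [0,0,0]
    - [0,0,0]
    - [0,0,0]

```text
time: 8.9
eef_pos: [464.2, -235.5, 200.7]
eef_rot: [-3.139, -0.003, 1.831]
force: [0.1, -0.9, -0.5]
width: 85.5
finger_force: 0.0
```

```bash
python3 -c "
from h import *
wlook([('tin_right',50)],'w5')
print(r.read_state()['eef_pos'],r.read_state()['eef_rot'])
for y in (1.831,1.85): print(go(464,-238,12,y))"
```

```text
tin_right 0.59 [278.9, 158.3, 357.5, 281.3] c [ 463.4 -234.2] size [55.8 93.3] yaw 0.273
[ 464.74084536 -234.99007864  201.56070834] [-3.14050093e+00 -1.60660392e-03  1.83276585e+00]
(array([-0.003 , -0.0013,  0.1896]), array([-0.001, -0.002,  0.002]))
(array([-0.003 , -0.0013,  0.1896]), array([-0.001, -0.002, -0.017]))
```

>>> jog_arm:
  jaw: [1,1,1,1,1]
  dp:
    - [-0.002,-0.001,0.055]
    - [-0.002,-0.001,0.11]
    - [-0.002,-0.001,0.15]
    - [-0.002,-0.001,0.175]
    - [-0.002,-0.001,0.188]
  delta_rot:
    - [0,0,-0.01]
    - [0,0,-0.01]
    - [0,0,-0.01]
    - [0,0,-0.01]
    - [0,0,-0.01]

```text
time: 9.62
eef_pos: [464.0, -236.8, 13.0]
eef_rot: [-3.14, -0.002, 1.843]
force: [-0.5, 0.1, 0.3]
width: 85.4
finger_force: 0.0
```

>>> jog_arm:
  jaw: [0,-0.5,-1,-1,-1]
  dp:
    - [0,0,0]
    - [0,0,0]
    - [0,0,0]
    - [0,0,0]
    - [0,0,0]
  delta_rot:
    - [0,0,0]
    - [0,0,0]
    - [0,0,0]
    - [0,0,0]
    - [0,0,0]

```text
time: 10.25
eef_pos: [465.8, -239.3, 15.6]
eef_rot: [3.14, 0.002, 1.841]
force: [-0.6, 2.6, 7.4]
width: 55.1
finger_force: 66.4
```

>>> jog_arm:
  jaw: [-1,-1,-1,-1,-1]
  dp:
    - [0,0,-0.012]
    - [0,0,-0.028]
    - [0,0,-0.04]
    - [0,0,-0.04]
    - [0,0,-0.04]
  delta_rot:
    - [0,0,0]
    - [0,0,0]
    - [0,0,0]
    - [0,0,0]
    - [0,0,0]

```text
time: 10.88
eef_pos: [464.5, -238.5, 53.9]
eef_rot: [-3.141, -0.0, 1.841]
force: [0.7, -0.0, -4.9]
width: 55.3
finger_force: 65.4
```

>>> jog_arm:
  jaw: [-1,-1,-1,-1,-1]
  dp:
    - [0,0,0]
    - [0,0,0]
    - [0,0,-0.02]
    - [0,0,-0.06]
    - [0,0,-0.09]
  delta_rot:
    - [0,0,0]
    - [0,0,0]
    - [0,0,0]
    - [0,0,0]
    - [0,0,0]

```text
time: 11.5
eef_pos: [464.9, -238.8, 145.4]
eef_rot: [3.141, 0.0, 1.841]
force: [0.5, -0.3, -4.5]
width: 55.1
finger_force: 65.3
```

```bash
python3 -c "
from h import *
s=r.read_state();print(s['eef_pos'],s['eef_rot'],s['force'])
print(go(470,-60,150,1.72))"
```

```text
[ 464.90946254 -238.80346388  145.36917145] [3.14143837e+00 3.30508083e-04 1.84129940e+00] [ 0.48054047 -0.25369767 -4.52984477]
(array([ 0.1709,  0.0527, -0.0047]), array([0.   , 0.   , 0.121]))
```

The load is about 4.7 N, so the right tin is the heavy one. Carrying it to the ledge.

>>> jog_arm:
  jaw: [-1,-1,-1,-1,-1]
  dp:
    - [0.018,0.01,0]
    - [0.045,0.025,0]
    - [0.079,0.043,0]
    - [0.113,0.062,0]
    - [0.147,0.08,0]
  delta_rot:
    - [0,0,0.01]
    - [0,0,0.025]
    - [0,0,0.042]
    - [0,0,0.06]
    - [0,0,0.078]

```text
time: 12.12
eef_pos: [502.7, -74.5, 144.0]
eef_rot: [-3.141, -0.0, 1.763]
force: [0.1, -0.3, -5.7]
width: 54.8
finger_force: 65.5
```

```bash
python3 -c "
from h import *
print(r.read_state()['eef_pos'],go(523.5,12,145,1.72))"
```

```text
[502.6699714  -74.4602555  143.98345415] (array([ 0.0809,  0.0369, -0.001 ]), array([-0.   , -0.   ,  0.043]))
```

```bash
python3 -c "
from h import *
wlook([('ledge',70),('tin_right',130)],'w6')
print(r.read_state()['eef_pos'],r.read_state()['eef_rot'])"
```

```text
ledge 0.82 [340.6, 0.5, 452.9, 209.7] c [523.3   8.7] size [47.7 98.3] yaw 0.145
tin_right 0.62 [216.2, 180.6, 424.3, 436.2] c [504.3 -84.5] size [ 81.4 117.8] yaw 0.191
[502.45765529 -74.04430944 143.91434512] [-3.14080178e+00 -2.93946340e-04  1.76665950e+00]
```

View pics/w6.png

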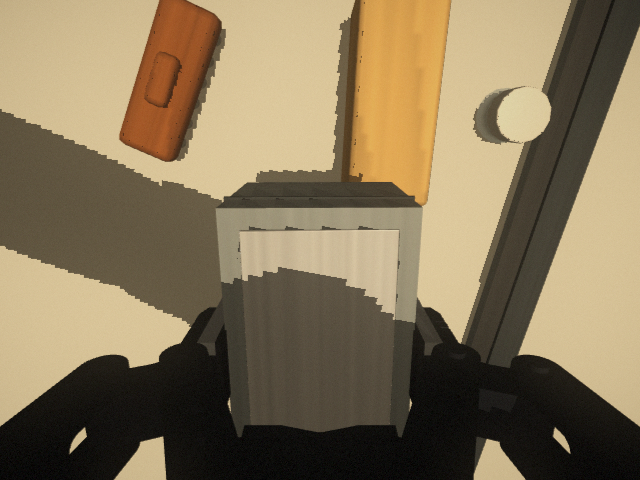

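The wrist picture shows the tin held squarely, with the top's front edge from px (217,208) to (421,208). The ledge top lies between columns 357 and 439 at row 100, the balm pot is at (523,114), and the mirror is on the right. Next I'll refine the ledge centre line.

```bash
python3 -c "
from h import *
np.set_printoptions(precision=1,suppress=True)
s=r.read_state()
for n,p,z in [('ledgeR',(450,0),70),('ledgeR',(429,200),70),('ledgeL',(363,5),70),('ledgeL',(352,150),70),('tinfront',(217,208),179),('tinfront',(421,208),179),('balm',(523,114),30),('mirrorfoot',(470,350),0),('mirrorfoot',(575,0),0)]:
  print(n,wz(p,z,s))
print(go(523.5,12,145,1.72))"
```

```text
ledgeR [538.1  61.2  70. ]
ledgeR [553.8 -32.9  70. ]
ledgeL [498.4  51.1  70. ]
ledgeL [507.7 -15.3  70. ]
tinfront [466.1 -32.1 179. ]
tinfront [519.3 -21.6 179. ]
balm [607.3  23.4  30. ]
mirrorfoot [ 638.7 -151.3    0. ]
mirrorfoot [630.7  98.    0. ]
(array([ 0.1,  0. , -0. ]), array([-0., -0.,  0.]))
```

>>> jog_arm:
  jaw: [-1,-1,-1,-1,-1]
  dp:
    - [0.015,0.007,0]
    - [0.04,0.019,0]
    - [0.064,0.031,0.01]
    - [0.0795,0.0387,0.025]
    - [0.0795,0.0387,0.035]
  delta_rot:
    - [0,0,0.01]
    - [0,0,0.025]
    - [0,0,0.04]
    - [0,0,0.047]
    - [0,0,0.047]

```text
time: 12.9
eef_pos: [525.2, 9.7, 108.4]
eef_rot: [-3.141, 0.0, 1.717]
force: [0.1, -0.9, -4.4]
width: 55.0
finger_force: 65.4
```

```bash
python3 -c "
from h import *
s=r.read_state();print(s['eef_pos'],s['eef_rot'],s['force'],go(525,11.5,87,1.72))"
```

```text
[525.20416853   9.74207814 108.35518724] [-3.14064722e+00  3.84862413e-04  1.71728728e+00] [ 0.10971826 -0.94623452 -4.35739458] (array([0.0018, 0.0001, 0.0214]), array([-0.001,  0.   , -0.003]))
```

>>> jog_arm:
  jaw: [-1,-1,-1,-1,-1]
  dp:
    - [0.001,0,0.01]
    - [0.001,0,0.016]
    - [0.001,0,0.019]
    - [0.001,0,0.021]
    - [0.001,0,0.0215]
  delta_rot:
    - [0,0,0]
    - [0,0,0]
    - [0,0,0]
    - [0,0,0]
    - [0,0,0]

```text
time: 13.52
eef_pos: [525.5, 10.6, 87.9]
eef_rot: [3.141, 0.0, 1.716]
force: [-0.4, 0.4, -4.2]
width: 55.0
finger_force: 65.4
```

>>> jog_arm:
  jaw: [-1,-1,-1]
  dp:
    - [0,0,0.001]
    - [0,0,0.002]
    - [0,0,0.002]
  delta_rot:
    - [0,0,0]
    - [0,0,0]
    - [0,0,0]

```text
time: 13.9
eef_pos: [525.2, 10.7, 85.7]
eef_rot: [-3.142, 0.0, 1.716]
force: [0.3, -0.3, -4.4]
width: 55.3
finger_force: 65.4
```

>>> jog_arm:
  jaw: [-1,-1,-1,-1]
  dp:
    - [0,0,0.001]
    - [0,0,0.002]
    - [0,0,0.002]
    - [0,0,0.002]
  delta_rot:
    - [0,0,0]
    - [0,0,0]
    - [0,0,0]
    - [0,0,0]

```text
time: 14.4
eef_pos: [525.3, 10.8, 85.6]
eef_rot: [3.141, 0.0, 1.716]
force: [-4.4, 0.5, 10.4]
width: 55.2
finger_force: 67.2
```

>>> jog_arm:
  jaw: [-1,-1,0.3,0.6,1]
  dp:
    - [0,0,-0.001]
    - [0,0,-0.001]
    - [0,0,-0.001]
    - [0,0,-0.001]
    - [0,0,-0.001]
  delta_rot:
    - [0,0,0]
    - [0,0,0]
    - [0,0,0]
    - [0,0,0]
    - [0,0,0]

```text
time: 15.02
eef_pos: [526.0, 10.6, 84.9]
eef_rot: [3.14, 0.0, 1.716]
force: [0.1, -0.4, -0.4]
width: 84.3
finger_force: 0.0
```

>>> jog_arm:
  jaw: [1,1,1,1,1]
  dp:
    - [0,0,0]
    - [0,0,-0.01]
    - [0,0,-0.04]
    - [0,0,-0.09]
    - [0,0,-0.12]
  delta_rot:
    - [0,0,0]
    - [0,0,0]
    - [0,0,0]
    - [0,0,0]
    - [0,0,0]

```text
time: 15.65
eef_pos: [526.3, 10.6, 207.9]
eef_rot: [3.138, 0.001, 1.716]
force: [0.4, 0.4, 0.5]
width: 85.4
finger_force: 0.0
```

```bash
python3 -c "
from h import *
wlook([('tin_right',120),('ledge',70)],'w7')
s=r.read_state();print(s['eef_pos'],s['eef_rot'],s['force'],go(430,170,200,2.2))"
```

```text
tin_right 0.84 [267.6, 156.3, 368.8, 311.3] c [524.4  15.9] size [55.7 92.9] yaw 0.148
ledge 0.65 [285.1, 137.7, 350.4, 159.6] c [517.4  64.5] size [43.6 13.1] yaw -1.402
[527.01490492  10.55916043 207.19855469] [3.13660277e+00 1.34135934e-03 1.71625252e+00] [-0.90844083 -0.09343782  0.3563207 ] (array([ 0.1718, -0.0729,  0.0066]), array([ 0.005,  0.003, -0.484]))
```

View pics/w7.png

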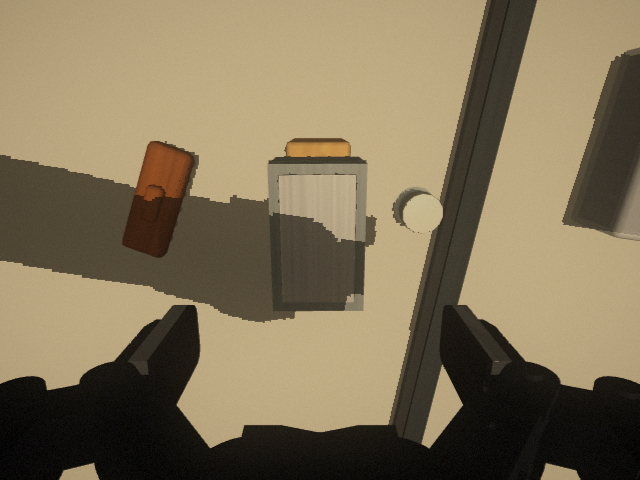

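The wrist picture shows the heavy tin centred on the ledge at px (317,232), with the ledge end showing evenly at (285–350,147) and the balm pot untouched. Now I'll measure the mirror line and plan the push.

```bash
python3 -c "
from h import *
s=r.read_state()
def line(cam,f):
  m=r.masks_of('mirror',cam)[0]
  k=m['mask'];P=[]
  if cam=='top':
    cols=np.arange(190,460,5);P=[f((c,np.where(k[:,c])[0].max()+.5)) for c in cols if k[:,c].any()]
  else:
    P=[f((np.where(k[v])[0].min()-.5,v)) for v in range(10,420,10) if k[v].any()]
  P=np.array(P)[:,:2];a=np.polyfit(P[:,1],P[:,0],1);res=P[:,0]-np.polyval(a,P[:,1])
  g=abs(res)<3;a=np.polyfit(P[g,1],P[g,0],1)
  print(cam,m['score'],'slope',a[0].round(4),'x at 230,20,-150',np.polyval(a,[230,20,-150]).round(1),res.std().round(1),P[:,1].min(),P[:,1].max())
for z in (0,40): line('wrist',lambda p:wz(p,z,s))
r.capture('top')
for z in (0,40): line('top',lambda p:at_z('top',p,z))
r.masks_of
print(go(360,229,200,3.12))"
```

```text
wrist 0.64 slope 0.0013 x at 230,20,-150 [634.2 633.9 633.7] 0.4 -185.6377084106158 180.97296755788477
wrist 0.64 slope 0.0013 x at 230,20,-150 [620.6 620.4 620.1] 0.4 -155.19001537137342 169.34888395359692
top 0.91 slope -0.0008 x at 230,20,-150 [632.7 632.9 633.1] 1.8 -328.59656646654366 265.9454946220803
top 0.91 slope -0.0008 x at 230,20,-150 [627.8 628.  628.1] 1.7 -317.8193256934495 256.31075188834853
(array([ 0.2397, -0.1308,  0.0039]), array([-0.002, -0.002, -1.404]))
```

The mirror face is at x≈633 and parallel to y. Turning the tool to yaw π, so the two fingertips push side by side, and moving in front of the light tin.

>>> jog_arm:
  jaw: [1,1,0.2,0.2,0.2]
  dp:
    - [0.24,-0.131,0]
    - [0.24,-0.131,0]
    - [0.24,-0.131,0]
    - [0.24,-0.131,0]
    - [0.24,-0.131,0]
  delta_rot:
    - [0,0,-1.425]
    - [0,0,-1.425]
    - [0,0,-1.425]
    - [0,0,-1.425]
    - [0,0,-1.425]

```text
time: 16.68
eef_pos: [357.8, 230.7, 203.8]
eef_rot: [-3.14, -0.002, 2.664]
force: [1.2, -0.2, -0.5]
width: 51.0
finger_force: 0.0
```

```bash
python3 -c "
from h import *
print(go(360,229,200,3.1416))"
```

```text
(array([-0.0028, -0.0005,  0.0038]), array([-0.001, -0.002, -0.478]))
```

>>> jog_arm:
  jaw: [0.2,0.2,0.2,0.2,0.2]
  dp:
    - [-0.003,0,0.02]
    - [-0.003,0,0.06]
    - [-0.003,0,0.11]
    - [-0.003,0,0.15]
    - [-0.003,0,0.183]
  delta_rot:
    - [0,0,-0.18]
    - [0,0,-0.35]
    - [0,0,-0.478]
    - [0,0,-0.478]
    - [0,0,-0.478]

```text
time: 17.3
eef_pos: [361.8, 227.1, 19.4]
eef_rot: [-3.14, -0.003, 3.132]
force: [0.3, 0.1, 0.5]
width: 51.4
finger_force: 0.0
```

```bash
python3 -c "
from h import *
print(go(390,229,18,3.1416))"
```

```text
(array([-0.0281,  0.0022,  0.0013]), array([-0.001, -0.003, -0.01 ]))
```

>>> jog_arm:
  jaw: [0.2,0.2,0.2,0.2,0.2]
  dp:
    - [-0.01,0.001,0]
    - [-0.022,0.001,0]
    - [-0.034,0.001,0]
    - [-0.046,0.001,0]
    - [-0.058,0.001,0]
  delta_rot:
    - [0,0,-0.01]
    - [0,0,-0.01]
    - [0,0,-0.01]
    - [0,0,-0.01]
    - [0,0,-0.01]

```text
time: 17.92
eef_pos: [422.6, 228.3, 22.3]
eef_rot: [3.141, 0.0, -3.141]
force: [-1.5, 1.2, 1.8]
width: 51.1
finger_force: 0.8
```

>>> jog_arm:
  jaw: [0.2,0.2,0.2,0.2,0.2]
  dp:
    - [-0.012,0,0]
    - [-0.024,0,0]
    - [-0.036,0,0]
    - [-0.048,0,0]
    - [-0.06,0,0]
  delta_rot:
    - [0,0,0]
    - [0,0,0]
    - [0,0,0]
    - [0,0,0]
    - [0,0,0]

```text
time: 18.55
eef_pos: [482.3, 228.2, 21.7]
eef_rot: [-3.141, 0.0, -3.141]
force: [-1.0, -0.0, 2.0]
width: 51.2
finger_force: 0.7
```

```bash
python3 -c "
from h import *
s=r.read_state();print(s['eef_pos'],s['eef_rot'],s['force'])
r.capture('top')
for m in r.masks_of('tin_left','top')[:2]:
  c,sz,an=cv2.minAreaRect(np.argwhere(m['mask'])[:,::-1].astype(np.float32));print(m['score'],c,sz,an,at_z('top',c,50))
im=r.capture('wrist');cv2.imwrite('pics/w8.png',im[:,:,::-1])"
```

```text
[482.33737054 228.21484186  21.65163383] [-3.14145017e+00  6.82879266e-06 -3.14137591e+00] [-1.00339586 -0.00681473  1.95106984]
0.73 (204.5, 243.5) (25.0, 43.0) 90.0 [521.16625781 220.89299492  50.        ]
```

View pics/w8.png

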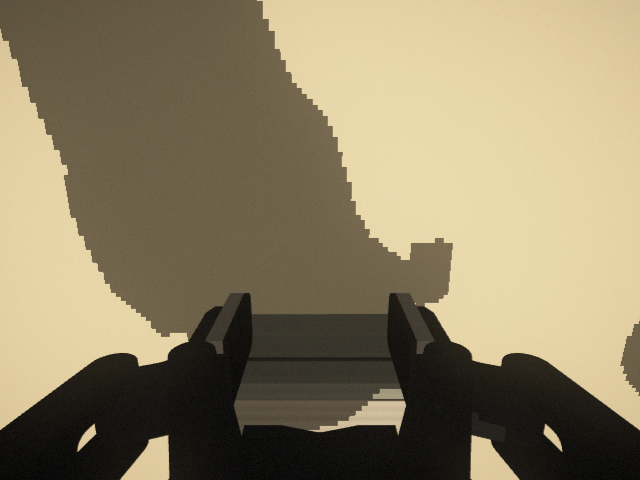

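The tin is square against both fingertips in px (235–405, 315–430), with its centre at x≈521. That leaves about 84 mm to the mirror.

>>> jog_arm:
  jaw: [0.2,0.2,0.2,0.2,0.2]
  dp:
    - [-0.012,0,0]
    - [-0.024,0,0]
    - [-0.036,0,0]
    - [-0.048,0,0]
    - [-0.06,0,0]
  delta_rot:
    - [0,0,0]
    - [0,0,0]
    - [0,0,0]
    - [0,0,0]
    - [0,0,0]

```text
time: 19.32
eef_pos: [542.5, 228.2, 21.7]
eef_rot: [-3.142, 0.0, -3.142]
force: [-1.2, 0.4, -0.6]
width: 51.3
finger_force: 0.3
```

>>> jog_arm:
  jaw: [0.2,0.2,0.2,0.2,0.2]
  dp:
    - [-0.006,0,0]
    - [-0.01,0,0]
    - [-0.014,0,0]
    - [-0.017,0,0]
    - [-0.019,0,0]
  delta_rot:
    - [0,0,0]
    - [0,0,0]
    - [0,0,0]
    - [0,0,0]
    - [0,0,0]

```text
time: 19.95
eef_pos: [560.6, 228.3, 21.7]
eef_rot: [-3.141, 0.0, -3.141]
force: [-0.9, -0.2, -0.2]
width: 51.2
finger_force: 0.4
```

>>> jog_arm:
  jaw: [0.2,0.2,0.2]
  dp:
    - [-0.001,0,0]
    - [-0.002,0,0]
    - [-0.003,0,0]
  delta_rot:
    - [0,0,0]
    - [0,0,0]
    - [0,0,0]

```text
time: 20.32
eef_pos: [563.5, 228.2, 21.7]
eef_rot: [-3.141, -0.0, -3.141]
force: [-0.5, 0.1, 0.2]
width: 51.0
finger_force: 0.4
```

>>> jog_arm:
  jaw: [0.2,0.2,0.2,0.2]
  dp:
    - [-0.001,0,0]
    - [-0.002,0,0]
    - [-0.003,0,0]
    - [-0.003,0,0]
  delta_rot:
    - [0,0,0]
    - [0,0,0]
    - [0,0,0]
    - [0,0,0]

```text
time: 20.82
eef_pos: [566.7, 228.2, 21.7]
eef_rot: [-3.141, 0.0, -3.141]
force: [0.2, -1.0, -0.5]
width: 51.4
finger_force: 0.2
```

>>> jog_arm:
  jaw: [0.2,0.2,0.2,0.2]
  dp:
    - [-0.001,0,0]
    - [-0.002,0,0]
    - [-0.003,0,0]
    - [-0.003,0,0]
  delta_rot:
    - [0,0,0]
    - [0,0,0]
    - [0,0,0]
    - [0,0,0]

```text
time: 21.32
eef_pos: [566.7, 228.2, 21.5]
eef_rot: [-3.141, -0.005, -3.141]
force: [-7.6, 0.1, 6.1]
width: 51.3
finger_force: 4.0
```

The force step of about 7.6 N, with no further travel, shows the tin is flush. Backing off and rising.

>>> jog_arm:
  jaw: [0.2,0.2,0.2,0.2,0.2]
  dp:
    - [0.004,0,0]
    - [0.03,0,0]
    - [0.07,0,0]
    - [0.09,0,-0.03]
    - [0.09,0,-0.09]
  delta_rot:
    - [0,0,0]
    - [0,0,0]
    - [0,0,0]
    - [0,0,0]
    - [0,0,0]

```text
time: 21.95
eef_pos: [475.3, 227.1, 109.9]
eef_rot: [-3.139, -0.007, -3.141]
force: [2.2, -0.2, 0.7]
width: 51.1
finger_force: 0.0
```

>>> jog_arm:
  jaw: [0.2,0.2,0.2,0.2,0.2]
  dp:
    - [0.03,0,-0.06]
    - [0.06,0,-0.1]
    - [0.1,0,-0.1]
    - [0.1,0,-0.1]
    - [0.1,0,-0.1]
  delta_rot:
    - [0,0,0]
    - [0,0,0]
    - [0,0,0]
    - [0,0,0]
    - [0,0,0]

```text
time: 22.58
eef_pos: [380.4, 228.4, 211.9]
eef_rot: [3.141, 0.002, -3.141]
force: [-0.3, -0.1, -0.4]
width: 51.3
finger_force: 0.0
```

```bash
python3 -c "
from h import *
a=r.capture('top')
for m in r.masks_of('tin_left','top')[:3]:
  c,sz,an=cv2.minAreaRect(np.argwhere(m['mask'])[:,::-1].astype(np.float32));print(m['score'],c,sz,an,at_z('top',c,50))
b=r.capture('scene')
o=np.zeros((600,800,3),np.uint8)
o[:300]=cv2.resize(a[170:290,60:380,::-1],(800,300));o[300:]=cv2.resize(b[150:345,150:540][:,:,::-1],(800,300))
cv2.imwrite('pics/end.png',o)"
```

```text
(no output)
```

View pics/end.png

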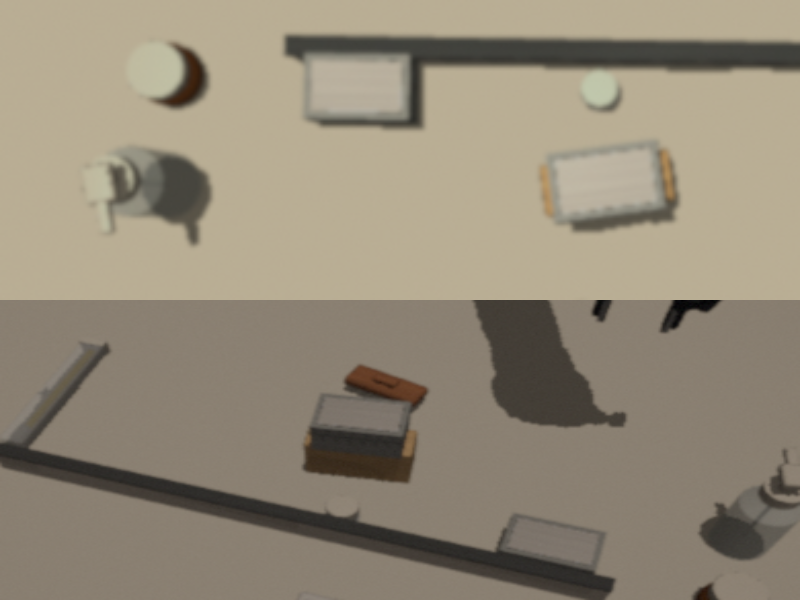

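The composite shows the light tin flush with the mirror at (358,87) in the top half, and the heavy tin level and centred on the ledge at (608,180). The bystanders are in place and the arm is clear.

```bash
python3 -c "
from rig import r
print(r.finish_job())"
```

```text
the job is handed in; nothing more can be done
None
```

The job is handed in, and no verdict came back: the right tin proved the heavier (about 4.7 N against 1–2 N) and sits level and centred on the ledge, the left tin is flush against the mirror, both tins are released, and the arm is clear.

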